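Stow the graded tins in the sliding-door topping case

TASK

Slide open the door over the large tin in the topping case, nest the medium tin fully down inside it and only then the small tin fully down inside the medium one, and slide that door fully shut over them, leaving the case closed. The tins must end upright in the case; do not knock over or shift the other things on the counter or in the case.

Things in the scene. Friction and masses are not known exactly. Their poses are not given: they have to be found in the camera images.
- topping_case: Low steel case fixed on the counter, 200 (its x) x 390 (y) x 126 mm high, origin at the centre of its underside, z up, turned a little about z. Inside 184 x 374 mm, floor 10 mm up; a 30 mm high divider at y = 0 parts the left (y > 0) and right compartments: one holds the large tin, the other the covered dish. Two clear doors lie flat on top, side by side, in two tracks one above the other
- upper_door (a joint): travel in m of the upper door (176 x 193 x 6 mm, underside 116 mm up). 0 = shut over the left compartment (case y > 0); grows as it slides to the case's -y, over the lower door; fully open 0.155, leaving case y 0.034 to 0.187 clear. About 2 N to slide; starts up to 25 mm ajar. On opening it pushes the other door shut if that is ajar
- lower_door (a joint): travel in m of the lower door (176 x 193 x 6 mm, underside 106 mm up). 0 = shut over the right compartment (case y < 0); grows as it slides to the case's +y, under the upper door; fully open 0.155, leaving case y -0.187 to -0.034 clear. About 2 N to slide; starts up to 25 mm ajar. On opening it pushes the other door shut if that is ajar
- upper_door_handle (a point): middle of the top edge of the upper door's upright aluminium handle plate: 60 mm along the case's x, 12 mm thick along its y, 44 mm high, top 166 mm above the counter; at the door's outer (left) end, moves with it; when shut at case x = -0.02, y = 0.1705
- lower_door_handle (a point): the same on the lower door at its outer (right) end: plate 60 x 12 mm, top 166 mm above the counter, rising past the upper door (whose top face is at 122 mm); when shut at case x = -0.02, y = -0.1705
- large_tin: Open rectangular steel tin, 86 (its x) x 126 (its y) x 42 mm high, walls and floor 3 mm, origin at the centre of its underside, z up; stands in one of the case's compartments, long side along the case's y within about 5 degrees, its centre about 108 mm from the case's middle
- medium_tin: Open rectangular steel tin, 66 (its x) x 105 (its y) x 60 mm high, walls and floor 3 mm, about 0.2 kg, origin at the centre of its underside, z up; on the counter to the left or right. Fits in the large tin with 7 mm play all round and stands 21 mm above its rim
- small_tin: Open rectangular steel tin, 46 (its x) x 84 (its y) x 80 mm high, walls and floor 3 mm, about 0.16 kg, origin at the centre of its underside, z up; on the counter on the side where the medium tin is not. Fits in the medium tin with 7 mm play all round and stands 23 mm above its rim
- sauce_bottle: Bystander: upright amber glass sauce bottle, 60 mm diameter, 200 mm tall; origin at the centre of its underside
- tall_jar: Bystander: upright glass jar with steel cap, 80 mm diameter, 160 mm tall; origin at the centre of its underside
- steel_cup: Bystander: open round steel cup, 64 mm across, 62 mm tall; origin at the centre of its underside
- cone_lid: Bystander: conical dark steel steamer lid with a ball knob lying on the counter, 116 mm across, 85 mm tall; origin at the centre of its underside
- mug: Bystander: white ceramic mug, 72 mm across, 80 mm tall, handle to its own +y reaching about 65 mm from its axis; origin at the centre of its underside
- dip_bowl: Bystander: blue ceramic bowl, 100 mm across, 45 mm tall; origin at the centre of its underside
- milk_can: Bystander: can with paper label, 72 mm diameter, 85 mm tall; origin at the centre of its underside
- covered_dish: Bystander: round dark steel dish with a conical cover and ball knob, 110 mm across, 88 mm tall, in the other compartment of the case; origin at the centre of its underside

How it is judged (in metres and radians):
On the way, in this order (a step that is already met when the one before it is completed fails the run):
1. the door over the large tin is slid open (((y of large_tin in the frame of topping_case above 0 m and value of joint upper_door above 0.1 m) or (y of large_tin in the frame of topping_case below 0 m and value of joint lower_door above 0.1 m))), for 0.2 s.
2. the medium tin is nested in the large tin (z of medium_tin in the frame of large_tin between -0.002 and 0.008 m and horizontal distance between medium_tin and large_tin below 0.018 m and angle between the z axis of medium_tin and the z axis of large_tin, either way round below 0.08 rad and angle between medium_tin's own z axis and vertical below 0.1 rad), for 0.2 s.
3. the small tin is nested in the medium tin (all of step 2 and z of small_tin in the frame of medium_tin between -0.002 and 0.008 m and horizontal distance between small_tin and medium_tin below 0.018 m and angle between the z axis of small_tin and the z axis of medium_tin, either way round below 0.08 rad and angle between small_tin's own z axis and vertical below 0.1 rad), for 0.2 s.
At the end, for the whole second after the job is handed in: Small tin on the medium one's floor, medium on the large one's floor (undersides at most 8 mm apart in height, centres within 18 mm, upright), large on the case floor; the door over them shut within 8 mm, the other at most 30 mm ajar; tins at rest (all of step 3 and z of large_tin in the frame of topping_case below 0.015 m and angle between large_tin's own z axis and vertical below 0.05 rad and ((y of large_tin in the frame of topping_case above 0 m and value of joint upper_door below 0.008 m and value of joint lower_door below 0.03 m) or (y of large_tin in the frame of topping_case below 0 m and value of joint lower_door below 0.008 m and value of joint upper_door below 0.03 m)) and linear speed of each of small_tin, medium_tin below 0.02 m/s); the robot touches nothing.
It fails at once if a bystander is shifted by more than 40 mm or knocked over (distance of any of sauce_bottle, tall_jar, steel_cup, cone_lid, mug, dip_bowl, milk_can, covered_dish from where it was at the start of the episode above 0.04 m or angle between any of sauce_bottle, tall_jar, steel_cup, cone_lid, mug, dip_bowl, milk_can, covered_dish's own z axis and vertical above 0.5 rad).
It also fails if it takes over 72 s, if anything falls off the work surface, if the arm or the gripper's body presses on something with over 40 N, if the wrist force passes 120 N, or if a joint passes its speed limit or range.

ROBOT

A 7-joint arm with a two-finger parallel gripper is mounted at the origin on the work surface. World frame = base frame: x ahead of the robot, y to its left, z up, the work surface at z = 0. Lengths are in mm, angles in rad, forces in N, time in s.
With the tool pointing down it reaches from about 425 to 950 mm from the base axis. Payload 16.7 kg.
Tool frame: the origin (TCP) lies at the very end of the fingers, on their centre line; the grasp point (between the pads) lies 19 mm behind it; z points along the fingers, y is the line along which they close (so a half turn about z gives the same grasp; the last joint's range is limited). The gripper opens to 94 mm and grips with 3 to 60 N. Pads are 16 mm wide; open, the fingers measure 119 mm over their backs; the gripper's body (75 mm by 177 mm) begins 78 mm behind the grasp point.
Start: joints at [-1.427, 0.426, 0.074, 1.606, -0.034, 1.111, -0.067], TCP at [195.478, 646.035, 182.367] pointing down, gripper open.
Joint ranges: [-2.85, 2.85], [-0.5, 2.14], [-1.23, 1.37], [0.21, 2.46], [-1.02, 4.16], [0.16, 2.05], [-2.73, 2.73]. Speed limits (rad/s): [1.89, 1.89, 2.39, 2.39, 3.01, 3.01, 3.01].

INTERFACE

Orientations are given as a rotation vector (axis times angle).
In Python, from rig import manip, cams gives the robot as it stands. The module is installed in compiled form; this text tells all that it offers.
- The arm moves only by the tool servo_tool, never from a script. Its argument "moves" is a list of rows, each a list of 5 numbers: the opening, from -1 (shut) to 1 (fully open), so that 0 is half open, then the shift along the world's x, y, z in mm, then the turn about the world's z in rad. In form: [[hand, tx, ty, tz, turn], ...]. A call has 1 to 12 rows; each row shifts and turns the commanded pose from where the row before left it; what a row does not reach is not made up. A row lasts 1/10 s, in which the tool goes at most 50 mm and 8.59 degrees, less where a joint would pass 70% of its speed; a pose out of reach is approached as far as the arm can. A call with a gripper value outside its range is refused whole. The fingers move at their own pace and stop on an object; "newtons" is the grip in N (left out, the last holds). Time passes only in rows, so rows that do not move let the fingers close. It gives the time, the measured TCP pose, the force, the opening and the grip force at its end, in the units of the state.
- manip.observe(): the state, without advancing time (a new reading comes with each control period).
- cams.snapshot(name): name is "side" or "top"; returns a dict with "image" (480x640x3 uint8, red, green, blue), "z_map" (480x640 float32, mm along the optical axis (not along the pixel's ray), 0 where there is no reading), "mtx" (3x3 intrinsics, pixels), "k1" (the pictures are not rectified: a ray, as slopes to the right and down, at radius r is drawn at 1 + k1 r^2 times it, then the intrinsics apply), "rvec" (rotation vector, rad) and "tvec" (3), from world to camera coordinates, as OpenCV has them. Camera axes: x right, y down, z forward; pixel columns grow to the right and rows downward; lengths in mm; the calibration is good to about 2 mm. A picture is of the moment at which its call begins.
- manip.finish_job(): hands the job in; it is judged then, once.
The state is a dict: "time_s": time; "q": joint angles; "joint_vel": joint speeds; "joint_efforts": joint torques, N m; "position": TCP position; "ee_rot": TCP orientation; "ft_force": force on the tool from outside, world axes, zero at the start; "torque": the same for the moment, N m; "gripper_width": finger opening in mm; "grasp_force": force on a finger pad.
Only numpy, scipy, OpenCV 4.12 (cv2) and the standard library are available. Lean on these libraries where they do the work, as an engineer would, in place of code of your own. Each camera call takes 0.05 s, during which the arm holds its last target. There are 200 camera calls.

## Working session

There is one attempt and no reset: what is moved stays moved. The work goes in short steps, Python scripts to look and compute and a tool call to move; the robot and the scene stay as the last step left them, time stands still between calls to the robot, and variables do not carry over. Pictures are saved under pics/ and viewed, at most 10 in all, crops included, and the job is handed in when it is done.

Besides the shell and the picture viewer there is one more tool, called after "Call:" as a command line: name --pt "numbers of a row" for each row, then --argument value for the rest. servo_tool: Moves the arm, as the interface text tells. Its arguments: {"type":"object","properties":{"moves":{"type":"array"},"newtons":{"type":"number"}},"required":["moves"]}

```bash
mkdir -p pics
cat > h.py <<'E'
import numpy as np, cv2
from rig import manip, cams
def snap(n):
    s=cams.snapshot(n); K=np.array(s["mtx"],float)
    R=cv2.Rodrigues(np.array(s["rvec"],float))[0]; t=np.array(s["tvec"],float).ravel()
    v,u=np.mgrid[0:480,0:640]
    d=np.stack([(u-K[0,2])/K[0,0],(v-K[1,2])/K[1,1]],-1); x=d.copy()
    for _ in range(8): x=d/(1+s["k1"]*(x**2).sum(-1,keepdims=True))
    z=s["z_map"].astype(float)
    P=np.concatenate([x*z[...,None],z[...,None]],-1)
    W=(P-t)@R   # R^T (P-t)
    W[z<=0]=np.nan
    # rays for plane intersection
    s["W"]=W; s["C"]=-R.T@t; s["D"]=np.concatenate([x,np.ones(x.shape[:2]+(1,))],-1)@R
    return s
def at(s,u,v,z):
    D=s["D"][int(round(v)),int(round(u))]; C=s["C"]; return C+D*(z-C[2])/D[2]
def save(s,n): cv2.imwrite("pics/"+n,s["image"][...,::-1])
E
python3 - <<'E'
from h import *
for n in("top","side"):
    s=snap(n); save(s,n+"0.png"); np.savez(n+"0.npz",W=s["W"],C=s["C"],D=s["D"],image=s["image"]); print(n,s["C"].round(),np.isfinite(s["W"]).mean())
o=manip.observe();print(o["time_s"],o["position"],o["ee_rot"],o["gripper_width"])
E
```

```text
top [ 281.  -85. 1208.] 0.9958430989583333
side [ -77. -756. 1132.] 0.9960188802083333
0.1 [195.3761842  645.66258062 181.73034412] [-4.59857993e-01 -3.10767571e+00  1.85889799e-03] 94.03334540254873
```

View pics/top0.png

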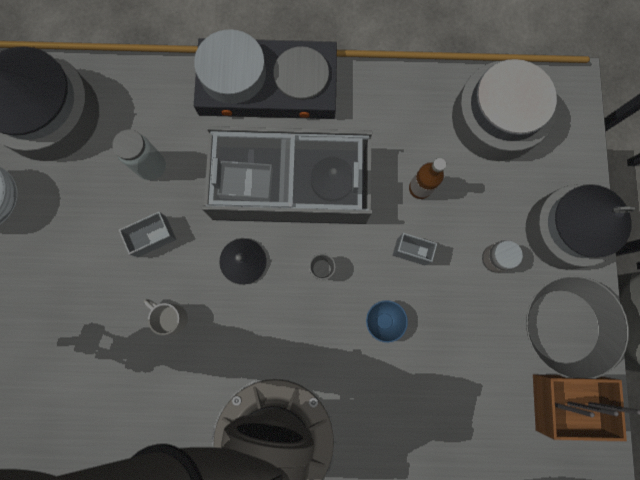

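View pics/side0.png

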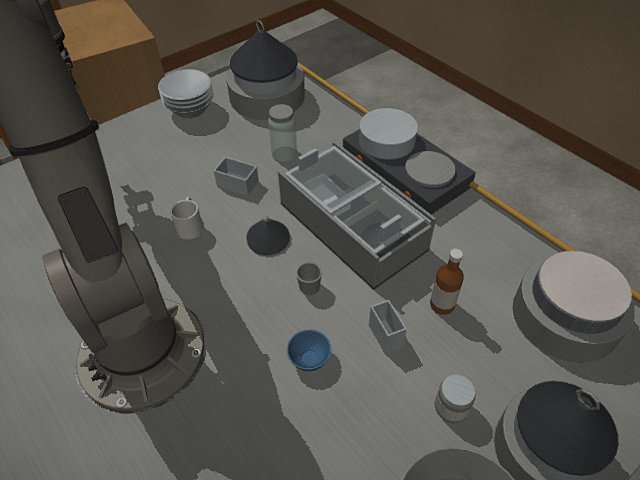

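The top view has robot-forward up. The case is centred near (288,175), with the large tin in its left compartment at (245,180), so it is the upper door that opens. The medium tin is at (147,235) and the small tin at (417,248). The side view agrees.

```bash
cat >> h.py <<'E'
def rect(W,box,zr,n=""):
    m=(W[...,0]>box[0])&(W[...,0]<box[1])&(W[...,1]>box[2])&(W[...,1]<box[3])&(W[...,2]>zr[0])&(W[...,2]<zr[1])
    p=W[m]
    if len(p)<4: print(n,"few",len(p)); return
    r=cv2.minAreaRect(p[:,:2].astype(np.float32))
    print(n,len(p),"c",np.round(r[0],1),"size",np.round(r[1],1),"ang",round(r[2],1),"zmed",np.median(p[:,2]).round(1))
    return r
E
python3 - <<'E'
from h import *
for n in("top0","side0"):
    W=np.load(n+".npz")["W"]
    if n=="top0":
        for nm,u,v in(("case",288,175),("med",147,235),("small",417,248),("jar",130,145),("cone",243,260),("cup",322,266),("bottle",430,175),("bowl",386,321),("mug",164,319),("can",507,256),("doorL",230,145),("tinL",230,185),("dish",333,175)): print(nm,W[v,u].round())
        C=W[175,288];M=W[235,147];S=W[248,417]
    b=lambda c,r:(c[0]-r,c[0]+r,c[1]-r,c[1]+r)
    rect(W,(C[0]-160,C[0]+160,C[1]-240,C[1]+240),(122,134),n+" case rim")
    rect(W,(C[0]-80,C[0]+80,C[1]+60,C[1]+215),(140,172),n+" handleU")
    rect(W,(C[0]-80,C[0]+80,C[1]-215,C[1]-60),(140,172),n+" handleL")
    rect(W,b(M,85),(52,66),n+" medrim"); rect(W,b(M,85),(20,66),n+" medall")
    rect(W,b(S,85),(72,86),n+" smallrim"); rect(W,b(S,85),(20,86),n+" smallall")
    rect(W,(C[0]-80,C[0]+80,C[1]+25,C[1]+185),(38,62),n+" bigrim")
E
```

```text
case [611. -20. 122.]
med [482. 338.   0.]
small [ 465. -344.    3.]
jar [662. 339. 159.]
cone [416.  83.  72.]
cup [ 414. -105.    4.]
bottle [ 612. -345.  148.]
bowl [ 282. -264.   12.]
mug [274. 277.   8.]
can [ 438. -538.   85.]
doorL [682. 120. 120.]
tinL [583. 113. 125.]
dish [ 617. -125.  111.]
top0 case rim 5625 c [625.3 -19. ] size [201.9 388.5] ang 0.0 zmed 124.5
top0 handleU 207 c [604.2 142.5] size [13.1 58.6] ang 89.8 zmed 165.8
top0 handleL 164 c [ 605.  -173.3] size [61.2 11.7] ang 0.4 zmed 166.1
top0 medrim 315 c [479.1 325.5] size [ 68.3 107.3] ang 27.1 zmed 59.9
top0 medall 771 c [478.7 325.3] size [ 68.6 107.7] ang 27.6 zmed 47.9
top0 smallrim 205 c [ 456.5 -327.6] size [84.4 47. ] ang 74.1 zmed 80.2
top0 smallall 580 c [ 456.5 -327.5] size [84.7 47.3] ang 73.6 zmed 60.9
top0 bigrim few 0
side0 case rim 2606 c [624.8 -20.7] size [390.3 206.2] ang 89.9 zmed 124.2
side0 handleU 207 c [604.4 139.7] size [16.4 61. ] ang 88.3 zmed 159.0
side0 handleL 223 c [ 602.8 -177.3] size [63.7 15.2] ang 0.1 zmed 160.2
side0 medrim 258 c [477.5 325. ] size [ 74.4 111.4] ang 27.4 zmed 57.8
side0 medall 871 c [477.2 324.7] size [ 75.4 111.6] ang 27.4 zmed 43.7
side0 smallrim 259 c [ 455.5 -329.6] size [88.1 48.1] ang 73.6 zmed 77.8
side0 smallall 1024 c [ 454.9 -329.6] size [88.1 48.8] ang 74.3 zmed 56.4
side0 bigrim few 0
```

Call:
servo_tool --pt "0 25.5 -31.5 2 0.0245" --pt "0 25.5 -31.5 2 0.0245" --pt "0 25.5 -31.5 2 0.0245" --pt "0 25.5 -31.5 2 0.0245" --pt "0 25.5 -31.5 2 0.0245" --pt "0 25.5 -31.5 2 0.0245" --pt "0 25.5 -31.5 2 0.0245" --pt "0 25.5 -31.5 2 0.0245" --pt "0 25.5 -31.5 2 0.0245" --pt "0 25.5 -31.5 2 0.0245" --pt "0 25.5 -31.5 0 0.0245" --pt "0 25.5 -31.5 0 0.0245" --newtons 20

```text
time_s: 1.3
position: [502.2, 266.5, 202.3]
ee_rot: [0.002, -3.141, 0.0]
ft_force: [-0.1, 0.8, -0.7]
gripper_width: 46.4
grasp_force: 0.0
```

Call:
servo_tool --pt "0 25.5 -31.5 0 0" --pt "0 25.5 -31.5 0 0" --pt "0 25.5 -31.5 0 0" --pt "0 25.5 -31.5 0 0" --pt "0 0 0 0 0" --pt "0 0 0 0 0"

```text
time_s: 1.9
position: [603.5, 141.2, 201.8]
ee_rot: [-0.003, -3.141, 0.001]
ft_force: [-0.8, 2.0, -0.5]
gripper_width: 46.9
grasp_force: 0.0
```

Call:
servo_tool --pt "0 0 0 -23 0" --pt "0 0 0 -23 0" --pt "0 0 0 -22 0" --pt "0 0 0 0 0" --pt "-1 0 0 0 0" --pt "-1 0 0 0 0" --pt "-1 0 0 0 0" --pt "-1 0 0 0 0" --pt "-1 0 0 0 0"

```text
time_s: 2.8
position: [603.7, 142.2, 134.9]
ee_rot: [-0.0, 3.141, 0.001]
ft_force: [-0.0, 0.3, 4.0]
gripper_width: 11.5
grasp_force: 20.0
```

Call:
servo_tool --pt "-1 0 -8 0 0" --pt "-1 0 -14 0 0" --pt "-1 0 -16 0 0" --pt "-1 0 -16 0 0" --pt "-1 0 -16 0 0" --pt "-1 0 -16 0 0" --pt "-1 0 -16 0 0" --pt "-1 0 -16 0 0" --pt "-1 0 -14 0 0" --pt "-1 0 -8 0 0" --pt "-1 0 -4 0 0" --pt "-1 0 0 0 0"

```text
time_s: 4.0
position: [603.4, -3.4, 134.9]
ee_rot: [0.002, 3.141, -0.0]
ft_force: [-3.9, -1.3, 7.8]
gripper_width: 11.6
grasp_force: 20.0
```

Call:
servo_tool --pt "0 0 0 0 0" --pt "0 0 0 0 0" --pt "0 0 0 35 0" --pt "0 0 0 40 0" --pt "1 -12.5 33 0 -0.11" --pt "1 -12.5 33 0 -0.11" --pt "1 -12.5 33 0 -0.11" --pt "1 -12.5 33 0 -0.11" --pt "1 -12.5 33 0 -0.11" --pt "1 -12.5 33 0 -0.11" --pt "1 -12.5 33 0 -0.11" --pt "1 -12.5 33 0 -0.11"

```text
time_s: 5.2
position: [502.7, 263.2, 209.4]
ee_rot: [-1.344, -2.839, 0.0]
ft_force: [0.4, 0.2, -0.3]
gripper_width: 93.8
grasp_force: 0.0
```

Call:
servo_tool --pt "1 -12.5 33 -20 -0.11" --pt "1 -12.5 33 -20 -0.1" --pt "1 0 0 -30 0" --pt "1 0 0 0 0" --pt "1 0 0 0 0"

```text
time_s: 5.7
position: [478.8, 327.1, 139.7]
ee_rot: [1.629, 2.686, -0.002]
ft_force: [-0.7, -0.4, 1.3]
gripper_width: 94.2
grasp_force: 0.0
```

Run:
```python
from h import *
for n in("top","side"):
    s=snap(n); W=s["W"]; save(s,n+"1.png")
    rect(W,(540,715,20,166),(45,60),n+" bigrim"); rect(W,(540,715,20,166),(24,60),n+" bigall")
    rect(W,(565,645,-40,40),(140,172),n+" hU"); rect(W,(565,645,-215,-150),(140,172),n+" hL")
    rect(W,(400,560,250,400),(52,66),n+" med")
print(manip.observe()["position"])
c=cv2.imread("pics/top1.png")[110:270,90:310]; cv2.imwrite("pics/c1.png",cv2.resize(c,None,fx=3.5,fy=3.5))
```

```text
top bigrim 320 c [620.1  92.8] size [126.8  88.2] ang 87.1 zmed 52.1
top bigall 629 c [620.1  92.7] size [126.9  88.2] ang 87.1 zmed 45.5
top hU 174 c [604.9  -3.5] size [12.3 61.3] ang 89.2 zmed 166.3
top hL 175 c [ 603.8 -184.2] size [12.5 58.8] ang 89.9 zmed 165.8
top med 252 c [478.8 324.8] size [ 68.4 105.2] ang 26.7 zmed 59.6
side bigrim 198 c [645.9 120.4] size [140.4  94.8] ang 1.6 zmed 50.3
side bigall 393 c [645.9 120.4] size [140.4  94.8] ang 1.6 zmed 45.2
side hU 215 c [604.7  -7.8] size [18.  64.5] ang 90.0 zmed 159.3
side hL 220 c [ 602.7 -186.9] size [15.8 62.1] ang 89.6 zmed 161.1
side med 264 c [477.4 324. ] size [ 74.8 109.1] ang 24.4 zmed 57.6
[479.6143481  327.55780844 140.87040963]
```

View pics/c1.png

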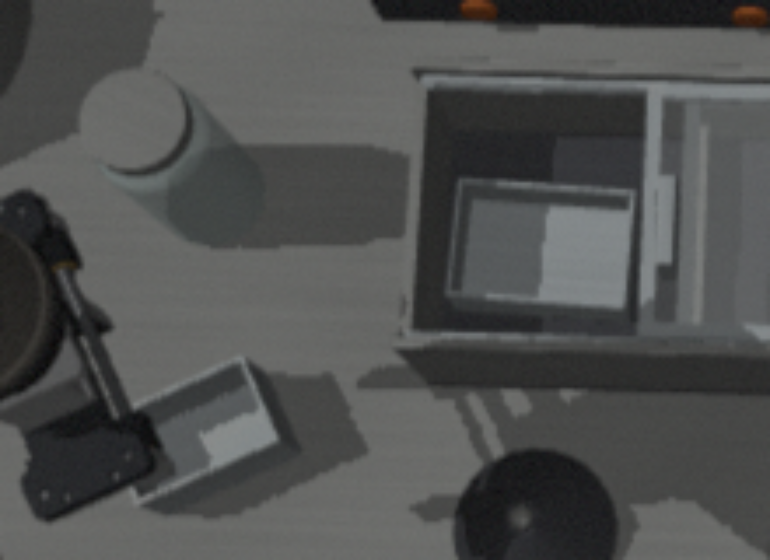

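The view shows the upper door fully open and the large tin clear at crop (545,245). The medium tin lies under the gripper at about (205,430).

Call:
servo_tool --pt "1 -0.5 -2 -30 0" --pt "1 0 0 -30 0" --pt "1 0 0 -26 0" --pt "1 0 0 -10 0" --pt "1 0 0 0 0" --pt "-1 0 0 0 0" --pt "-1 0 0 0 0" --pt "-1 0 0 0 0" --pt "-1 0 0 0 0" --pt "-1 0 0 0 0"

```text
time_s: 6.8
position: [478.1, 326.2, 43.7]
ee_rot: [1.628, 2.687, 0.001]
ft_force: [0.4, -1.2, 0.7]
gripper_width: 57.4
grasp_force: 0.0
```

Run:
```python
from h import *
s=snap("side"); save(s,"side2.png"); o=manip.observe(); print(o["gripper_width"],o["grasp_force"],o["position"],cv2.Rodrigues(np.array(o["ee_rot"]))[0].round(3))
rect(s["W"],(400,560,250,400),(52,66),"med")
cv2.imwrite("pics/c2.png",cv2.resize(cv2.imread("pics/side2.png")[60:260,130:370],None,fx=3,fy=3))
```

```text
53.281897659389884 0.0 [478.01346507 326.16383347  43.59992247] [[-0.463  0.886  0.   ]
 [ 0.886  0.463  0.   ]
 [ 0.     0.    -1.   ]]
med 245 c [477.6 324. ] size [ 71.6 109.3] ang 26.9 zmed 58.1
```

View pics/c2.png

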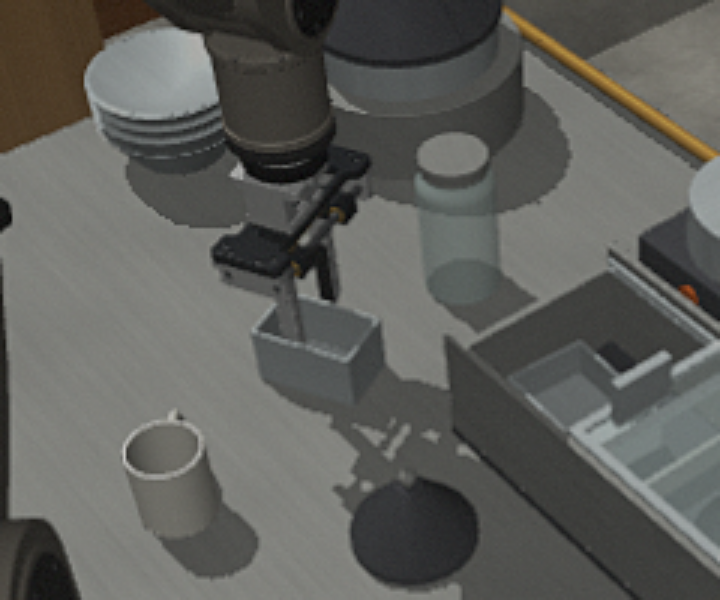

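Run:
```python
from h import *
s=snap("side"); W=s["W"]; o=manip.observe(); print(o["gripper_width"],o["grasp_force"],o["joint_efforts"])
ax=np.array([.886,.463]); c=np.array([478,326.])
rel=W[...,:2]-c; a=rel@ax; b=rel@np.array([-.463,.886])
for lo in range(20,160,12):
    m=(abs(a)<90)&(abs(b)<70)&(W[...,2]>=lo)&(W[...,2]<lo+12)
    h=np.histogram(a[m],bins=np.arange(-70,71,10))[0]; print(lo,h, "b near finger",np.median(b[m]).round() if m.any() else None)
t=snap("top"); W=t["W"]; rel=W[...,:2]-c; a=rel@ax; b=rel@np.array([-.463,.886]);m=(abs(b)<70)&(abs(a)<60)&(W[...,2]>50)&(W[...,2]<66);print("top tin a",np.percentile(a[m],[1,99]),"b",np.percentile(b[m],[1,99]))
im=s["image"][90:215,200:270]; cv2.imwrite("pics/c3.png",cv2.resize(im[...,::-1],None,fx=4.8,fy=4.8,interpolation=cv2.INTER_CUBIC))
```

```text
49.41448501470814 0.0 [ 1.66508607e-04 -8.18489027e+01  8.32552403e+00 -3.45376360e+01
 -3.57918267e-02  1.77649845e-02 -1.50674707e-03]
20 [ 0  0  1 90  6  7  8 11 10 39 28  0  0  0] b near finger -9.0
32 [ 0  0  0 73 26  5 11 10  7 30 28  0  0  0] b near finger -9.0
44 [ 0  0  0 87 16 12 20 13  6 42 40  0  0  0] b near finger -6.0
56 [ 0  0  0 58 18  9  7 10  6 30 23  0  0  0] b near finger -9.0
68 [ 0  0  0  8  2  0  0  0  0 16  7  0  0  0] b near finger -5.0
80 [ 0  0  6 20  0  0  0  0  0 17  5  0  0  0] b near finger -3.0
92 [ 0  0  7  9  3  0  0  0  0 19  7  0  0  0] b near finger -3.0
104 [ 0  0 14 13  1  0  0  0  1 14  4  0  0  0] b near finger -2.0
116 [ 0  0  8 10  2  0  0  0  1 16  7  0  0  0] b near finger -6.0
128 [ 0  0  1  7  1  0  0  0  0 11  4  2  0  0] b near finger -6.0
140 [ 0  0  1  5  1  0  0  0  0 13  6  0  0  0] b near finger -7.0
152 [0 0 0 0 0 0 0 0 0 9 0 0 0 0] b near finger -2.0
top tin a [-33.71692276  33.55716381] b [-54.3292502   -4.27949876]
```

View pics/c3.png

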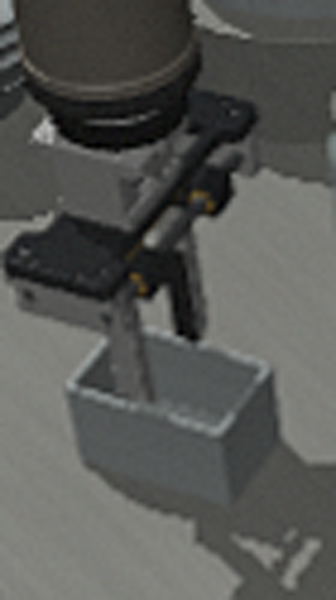

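Run:
```python
from h import *
s=cams.snapshot("side"); o=manip.observe(); print(o["gripper_width"],o["grasp_force"],o["position"],o["ft_force"])
im=s["image"].copy()
R=np.array(s["rvec"],float);t=np.array(s["tvec"],float);K=np.array(s["mtx"],float)
def pr(P):
    p=cv2.projectPoints(np.array(P,float).reshape(-1,3),R,t,K,np.array([s["k1"],0,0,0.]))[0].reshape(-1,2); return p
ax=np.array([.886,.463,0]); bx=np.array([-.463,.886,0]); w=o["gripper_width"]/2
T=np.array(o["position"])
big=cv2.resize(im[90:215,190:280,::-1],None,fx=4.8,fy=4.8,interpolation=cv2.INTER_CUBIC)
f=lambda P:tuple(int(v) for v in ((pr(P)[0]-[190,90])*4.8))
for sg,col in((-1,(0,0,255)),(1,(0,255,0))):
    for z0 in(0,40):
        for wa in(w,w+12):
            for b in(-8,8): cv2.circle(big,f(T+ax*sg*wa+bx*b+[0,0,z0]),3,col,-1)
C=np.array([478.3,325,0])
for x,y in((33,52.5),(33,-52.5),(-33,52.5),(-33,-52.5)):
    cv2.circle(big,f(C+ax*x+bx*y+[0,0,60]),3,(255,0,0),-1)
cv2.imwrite("pics/c4.png",big)
```

```text
41.6534291522451 0.0 [477.94900203 326.06540551  43.39864158] [0.90286213 0.20596699 0.1873528 ]
```

View pics/c4.png

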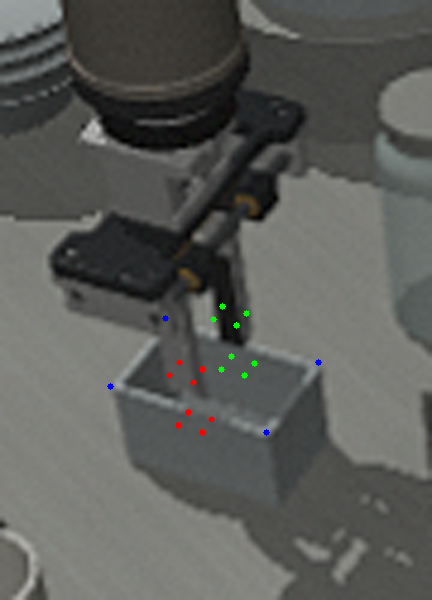

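The overlay shows both fingertips about 25 px above where the reported TCP projects. They close in the air above the tin, so the real tips sit roughly 20 mm above the reported TCP. I'll reopen, raise the hand and measure this offset.

Call:
servo_tool --pt "1 0 0 30 0" --pt "1 0 0 30 0" --pt "1 0 0 0 0" --pt "1 0 0 0 0" --pt "1 0 0 0 0" --pt "1 0 0 0 0" --pt "1 0 0 0 0" --pt "1 0 0 0 0"

```text
time_s: 7.8
position: [477.8, 325.9, 102.9]
ee_rot: [-1.628, -2.686, 0.001]
ft_force: [0.3, 0.3, 0.1]
gripper_width: 93.5
grasp_force: 0.0
```

Run:
```python
from h import *
for n in("side","top"):
    s=snap(n); W=s["W"]; o=manip.observe(); T=np.array(o["position"])
    if n=="side": print(o["gripper_width"],T)
    rel=W[...,:2]-T[:2]; a=rel@np.array([.886,.463]); b=rel@np.array([-.463,.886])
    for sg in(-1,1):
        m=(sg*a>40)&(sg*a<75)&(abs(b)<25)&(W[...,2]>64)&(W[...,2]<200)
        z=W[...,2][m]; print(n,sg,m.sum(),np.sort(z)[:8].round(1), "a",np.percentile(a[m&(W[...,2]<150)],[5,50,95]) if m.any() else "", "b",np.percentile(b[m&(W[...,2]<150)],[5,50,95]))
```

```text
93.84255857190048 [477.86034011 325.89717235 103.01379944]
side -1 153 [127.9 129.7 134.7 134.7 134.8 135.6 136.2 137. ] a [-61.88595039 -59.01195589 -50.24659558] b [-9.53958818 -5.99548827  8.4945185 ]
side 1 154 [126.2 126.4 126.6 126.6 128.6 129.6 129.8 130.6] a [44.11691584 46.92829704 54.22747095] b [-8.9938443  -3.39696181  8.50701433]
top -1 21 [128.8 134.2 135.3 135.4 138.5 138.6 139.6 140.8] a [-60.18291661 -59.00908439 -55.90927311] b [-9.52019759 -3.48851555  7.16143402]
top 1 45 [124.5 125.8 127.5 129.9 131.5 131.6 134.  134.4] a [45.59417006 47.58930655 56.34111664] b [-9.91236428 -7.9877018   6.70275451]
```

Tips measure at about 126 with 103 reported, so the true tip is the reported z plus about 22 mm. Horizontally it agrees. I'm re-grasping with that correction.

Call:
servo_tool --pt "1 0.5 -0.5 -30 0" --pt "1 0 0 -30 0" --pt "1 0 0 -14 0" --pt "1 0 0 -6 0" --pt "1 0 0 0 0" --pt "-1 0 0 0 0" --pt "-1 0 0 0 0" --pt "-1 0 0 0 0" --pt "-1 0 0 0 0" --pt "-1 0 0 0 0" --pt "-1 0 0 0 0" --newtons 25

```text
time_s: 9.0
position: [478.7, 325.8, 23.9]
ee_rot: [1.628, 2.687, 0.001]
ft_force: [-1.3, -0.4, 7.1]
gripper_width: 65.9
grasp_force: 25.0
```

Call:
servo_tool --pt "-1 0 0 20 0" --pt "-1 0 0 42 0" --pt "-1 0 0 42 0" --pt "-1 0 0 42 0" --pt "-1 17.7 -29 0 -0.0664" --pt "-1 17.7 -29 0 -0.0664" --pt "-1 17.7 -29 0 -0.0664" --pt "-1 17.7 -29 0 -0.0664" --pt "-1 17.7 -29 0 -0.0664" --pt "-1 17.7 -29 0 -0.0664" --pt "-1 17.7 -29 0 -0.0664" --pt "-1 17.7 -29 0 -0.0664"

```text
time_s: 10.2
position: [620.4, 92.3, 169.3]
ee_rot: [-2.279, -2.162, 0.0]
ft_force: [-0.1, 1.2, -2.4]
gripper_width: 66.0
grasp_force: 25.0
```

Call:
servo_tool --pt "-1 0 0 0 0" --pt "-1 0 0 -20 0" --pt "-1 0 0 -20 0" --pt "-1 0 0 0 0" --pt "-1 0 0 0 0"

```text
time_s: 10.7
position: [619.8, 93.7, 129.6]
ee_rot: [-2.276, -2.165, 0.001]
ft_force: [-0.1, -0.1, -2.1]
gripper_width: 66.3
grasp_force: 25.0
```

Run:
```python
from h import *
s=snap("top"); save(s,"top5.png"); W=s["W"]; o=manip.observe(); T=np.array(o["position"]);print(T,o["gripper_width"],o["ft_force"])
zt=T[2]-23.9+60
rect(W,(540,710,15,170),(zt-6,zt+5),"med"); rect(W,(540,715,20,166),(45,60),"big")
s=snap("side");rect(s["W"],(540,710,15,170),(zt-6,zt+5),"med side")
```

```text
[620.30400661  93.67567719 130.15149823] 66.22954293423265 [ 0.54464895 -0.21554476 -2.69110556]
med 121 c [617.7  59.9] size [69.1 41.5] ang 1.3 zmed 166.5
big 179 c [620.1  91.9] size [126.   87.6] ang 87.2 zmed 51.9
med side 231 c [618.7  89.6] size [109.6  89.4] ang 86.8 zmed 165.0
```

Call:
servo_tool --pt "-1 0 -0.5 -20 0" --pt "-1 0 0 -20 0" --pt "-1 0 0 -15 0" --pt "-1 0 0 -12 0" --pt "-1 0 0 -10 0" --pt "-1 0 0 -7 0" --pt "-1 0 0 -4 0" --pt "-1 0 0 -2 0" --pt "-1 0 0 0 0"

```text
time_s: 11.7
position: [620.2, 93.0, 39.5]
ee_rot: [-2.277, -2.165, -0.0]
ft_force: [-0.4, -0.1, -2.1]
gripper_width: 65.7
grasp_force: 25.0
```

Call:
servo_tool --pt "-1 0 0 -1.5 0" --pt "-1 0 0 -1 0" --pt "1 0 0 0 0" --pt "1 0 0 0 0" --pt "1 0 0 0 0" --pt "1 0 0 0 0" --pt "1 0 0 15 0" --pt "1 0 0 35 0" --pt "1 0 0 40 0" --pt "1 0 0 40 0" --pt "1 0 0 0 0"

```text
time_s: 12.8
position: [622.9, 93.0, 173.2]
ee_rot: [2.275, 2.162, 0.011]
ft_force: [0.3, -1.2, -0.4]
gripper_width: 94.0
grasp_force: 0.0
```

Run:
```python
from h import *
s=snap("side"); W=s["W"]; rect(W,(540,710,15,170),(66,80),"med side")
s=snap("top"); save(s,"top6.png"); W=s["W"]; rect(W,(540,710,15,170),(66,80),"med"); rect(W,(540,715,20,166),(45,60),"big")
rect(W,(370,540,-420,-250),(72,86),"small")
```

```text
med side 282 c [639.7 111.5] size [141.  117.5] ang 0.9 zmed 71.8
med 201 c [619.6  92.4] size [105.4  68.5] ang 86.9 zmed 73.2
big 348 c [620.2  92.4] size [126.4  87.6] ang 86.8 zmed 53.0
small 205 c [ 457.  -327.9] size [85.4 47.7] ang 73.8 zmed 79.9
```

Call:
servo_tool --pt "1 -25 -40 0 -0.0229" --pt "1 -25 -40 0 -0.0229" --pt "1 -25 -40 0 -0.0229" --pt "1 -25 -40 0 -0.0229" --pt "1 -25 -40 0 -0.0229" --pt "1 -7.6 -44 0 -0.0229" --pt "1 -7.6 -44 0 -0.0229" --pt "1 -7.6 -44 0 -0.0229" --pt "1 -7.6 -44 -15 -0.0229" --pt "1 -7.6 -44 -15 -0.0229" --pt "1 0 0 0 0" --pt "1 0 0 0 0"

```text
time_s: 14.1
position: [455.6, -327.6, 135.7]
ee_rot: [-2.51, -1.886, 0.003]
ft_force: [-0.4, 1.3, -0.2]
gripper_width: 94.3
grasp_force: 0.0
```

Run:
```python
from h import *
s=snap("side"); W=s["W"]; o=manip.observe(); T=np.array(o["position"]); R=cv2.Rodrigues(np.array(o["ee_rot"]))[0]; ax=R[:2,1]; bx=np.array([-ax[1],ax[0]]); print(T,np.degrees(np.arctan2(ax[1],ax[0])))
for n in("side","top"):
    W=snap(n)["W"]; rel=W[...,:2]-T[:2]; a=rel@ax; b=rel@bx
    for sg in(-1,1):
        m=(sg*a>40)&(sg*a<75)&(abs(b)<25)&(W[...,2]>90)&(W[...,2]<240); print(n,sg,np.sort(W[...,2][m])[:5].round(1),np.median(a[m]),np.median(b[m]))
rect(W,(370,540,-420,-250),(72,86),"small")
```

```text
[ 456.56097778 -326.49286402  136.15931488] -16.022769324020448
side -1 [155.4 163.5 163.9 164.8 166.5] -57.044844313515675 -10.531927166319877
side 1 [156.  158.1 159.6 161.2 161.3] 47.924310534122554 -9.393431159999583
top -1 [] nan nan
top 1 [] nan nan
small few 0
  return _methods._mean(a, axis=axis, dtype=dtype,
  ret = ret.dtype.type(ret / rcount)
```

Call:
servo_tool --pt "1 0.3 -1 -30 0" --pt "1 0 0 -30 0" --pt "1 0 0 -24 0" --pt "1 0 0 -10 0" --pt "1 0 0 0 0" --pt "-1 0 0 0 0" --pt "-1 0 0 0 0" --pt "-1 0 0 0 0" --pt "-1 0 0 0 0" --pt "-1 0 0 0 0" --pt "-1 0 0 0 0" --pt "-1 0 0 0 0"

```text
time_s: 15.45
position: [457.4, -328.0, 42.9]
ee_rot: [2.509, 1.891, 0.0]
ft_force: [-1.0, 0.9, 2.4]
gripper_width: 45.7
grasp_force: 25.0
```

Call:
servo_tool --pt "-1 0 0 20 0" --pt "-1 0 0 40 0" --pt "-1 0 0 40 0" --pt "-1 0 0 40 0" --pt "-1 0 0 40 0" --pt "-1 7.6 44 0 0.0228" --pt "-1 7.6 44 0 0.0228" --pt "-1 7.6 44 0 0.0228" --pt "-1 7.6 44 0 0.0228" --pt "-1 7.6 44 0 0.0228" --pt "-1 24.9 40 0 0.0228" --pt "-1 24.9 40 0 0.0228"

```text
time_s: 16.65
position: [545.4, -25.9, 223.1]
ee_rot: [-2.349, -2.086, -0.002]
ft_force: [-0.1, -0.1, -1.1]
gripper_width: 45.7
grasp_force: 25.0
```

Call:
servo_tool --pt "-1 24.9 40 0 0.0228" --pt "-1 24.9 40 0 0.0228" --pt "-1 24.9 40 0 0.0228" --pt "-1 0 0 0 0" --pt "-1 0 0 -35 0" --pt "-1 0 0 -35 0" --pt "-1 0 0 0 0" --pt "-1 0 0 0 0"

```text
time_s: 17.45
position: [619.8, 91.7, 153.3]
ee_rot: [-2.278, -2.163, 0.002]
ft_force: [0.5, -0.2, -0.1]
gripper_width: 45.9
grasp_force: 25.0
```

Run:
```python
from h import *
s=snap("top"); W=s["W"]; o=manip.observe(); T=np.array(o["position"]); R=cv2.Rodrigues(np.array(o["ee_rot"]))[0];print(T,o["gripper_width"],o["ft_force"],np.degrees(np.arctan2(R[1,1],R[0,1])))
zt=T[2]-42.9+80
rect(W,(540,710,15,170),(zt-6,zt+5),"small"); rect(W,(540,710,15,170),(66,80),"med"); 
s=snap("side");rect(s["W"],(540,710,15,170),(zt-8,zt+3),"small side")
```

```text
[620.5511769   91.79892463 154.29911797] 45.56711711113166 [-0.77305941 -0.51471298 -1.70715084] -2.9629766672768794
small 96 c [617.5  64.7] size [31. 48.] ang 86.6 zmed 191.0
med 146 c [618.8  92.5] size [105.3  67. ] ang 87.3 zmed 73.3
small side 188 c [620.7  89.3] size [88.3 73.6] ang 86.0 zmed 189.9
```

Call:
servo_tool --pt "-1 -0.5 0.8 -20 0" --pt "-1 0 0 -20 0" --pt "-1 0 0 -15 0" --pt "-1 0 0 -12 0" --pt "-1 0 0 -10 0" --pt "-1 0 0 -8 0" --pt "-1 0 0 -4 0" --pt "-1 0 0 -3 0" --pt "-1 0 0 -1 0" --pt "-1 0 0 0 0"

```text
time_s: 18.55
position: [619.5, 92.8, 60.0]
ee_rot: [2.278, 2.164, 0.0]
ft_force: [1.1, -0.4, -3.2]
gripper_width: 45.5
grasp_force: 25.0
```

Call:
servo_tool --pt "-1 0 0 -0.5 0" --pt "1 0 0 0 0" --pt "1 0 0 0 0" --pt "1 0 0 0 0" --pt "1 0 0 0 0" --pt "1 0 0 0 0" --pt "1 0 0 15 0" --pt "1 0 0 35 0" --pt "1 0 0 40 0" --pt "1 0 0 20 0" --pt "0 0 0 0 0.1475" --pt "0 0 0 0 0.1475"

```text
time_s: 19.75
position: [619.9, 93.0, 171.4]
ee_rot: [1.927, 2.48, 0.003]
ft_force: [-0.5, 0.0, -0.2]
gripper_width: 81.3
grasp_force: 0.0
```

Call:
servo_tool --pt "0 -2 -10.8 0 0.1475" --pt "0 -2 -10.8 0 0.1475" --pt "0 -2 -10.8 0 0.1475" --pt "0 -2 -10.8 0 0.1475" --pt "0 -2 -10.8 0 0.1475" --pt "0 -2 -10.8 0 0.1475" --pt "0 -2 -10.8 0 0.1475" --pt "0 -2 -10.8 0 0.1475" --pt "0 0 -10 0 0.1475" --pt "0 0 0 0 0" --pt "0 0 0 0 0"

```text
time_s: 20.85
position: [603.6, -3.6, 170.1]
ee_rot: [0.008, 3.141, 0.0]
ft_force: [-0.1, -0.4, 0.1]
gripper_width: 47.2
grasp_force: 0.0
```

Run:
```python
from h import *
s=snap("top"); save(s,"top7.png"); W=s["W"]; o=manip.observe(); print(o["position"],o["ee_rot"],o["gripper_width"])
rect(W,(540,710,15,170),(88,104),"small"); rect(W,(540,710,15,170),(66,80),"med"); rect(W,(540,715,20,166),(45,60),"big")
s=snap("side"); save(s,"side7.png");W=s["W"]; rect(W,(565,645,-40,40),(140,164),"hU"); rect(W,(540,710,15,170),(88,104),"small")
cv2.imwrite("pics/c7.png",cv2.resize(cv2.imread("pics/side7.png")[100:300,240:460],None,fx=3,fy=3))
```

```text
[603.49994571  -3.12901297 169.90348948] [6.42820759e-03 3.14113761e+00 2.41016301e-04] 46.83073051755557
small 4 c [703.5 168.6] size [12.2  1.2] ang 2.1 zmed 102.0
med few 0
big few 0
hU 147 c [604.2  -8. ] size [16.4 65.3] ang 89.6 zmed 153.9
small 340 c [631.2 108.1] size [156.  123.6] ang 0.0 zmed 94.8
```

View pics/c7.png

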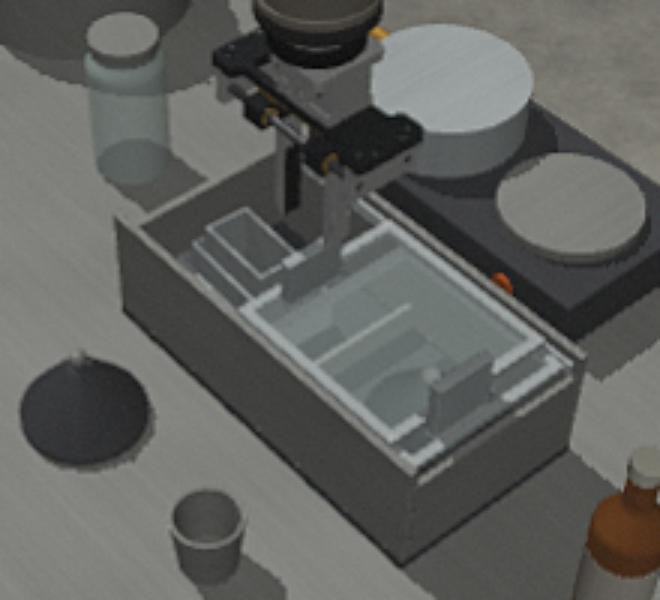

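The three tins are nested at crop (245,250). The gripper is above the open upper-door handle at (310,275). Next I grip it and slide the door shut.

Call:
servo_tool --pt "0 0 0 -20 0" --pt "0 0 0 -20 0" --pt "0 0 0 -10 0" --pt "0 0 0 0 0" --pt "-1 0 0 0 0" --pt "-1 0 0 0 0" --pt "-1 0 0 0 0" --pt "-1 0 0 0 0" --pt "-1 0 0 0 0" --pt "-1 0 0 0 0"

```text
time_s: 21.95
position: [603.5, -3.5, 119.7]
ee_rot: [-0.0, 3.141, 0.0]
ft_force: [-0.9, 1.5, 3.7]
gripper_width: 11.9
grasp_force: 25.0
```

Call:
servo_tool --pt "-1 0 8 0 0" --pt "-1 0 14 0 0" --pt "-1 0 16 0 0" --pt "-1 0 16 0 0" --pt "-1 0 16 0 0" --pt "-1 0 16 0 0" --pt "-1 0 16 0 0" --pt "-1 0 16 0 0" --pt "-1 0 14 0 0" --pt "-1 0 12 0 0" --pt "-1 0 6 0 0" --pt "-1 0 3 0 0"

```text
time_s: 23.15
position: [603.9, 151.4, 119.7]
ee_rot: [-0.003, 3.14, 0.001]
ft_force: [3.8, -1.7, 5.5]
gripper_width: 11.8
grasp_force: 25.0
```

Call:
servo_tool --pt "-1 0 2 0 0" --pt "-1 0 0 0 0"

```text
time_s: 23.35
position: [603.9, 151.6, 119.7]
ee_rot: [-0.0, 3.141, -0.001]
ft_force: [3.2, -5.6, 6.0]
gripper_width: 11.8
grasp_force: 25.0
```

Call:
servo_tool --pt "0 0 -1.5 0 0" --pt "0 0 0 0 0" --pt "0 0 0 0 0" --pt "0 0 0 40 0" --pt "0 0 0 45 0" --pt "0 -40 10 20 0" --pt "0 -45 10 0 0" --pt "0 -45 10 0 0" --pt "0 0 0 0 0" --pt "0 0 0 0 0"

```text
time_s: 24.35
position: [472.9, 180.5, 224.8]
ee_rot: [-0.003, 3.141, 0.001]
ft_force: [0.5, 0.3, 0.4]
gripper_width: 47.0
grasp_force: 0.0
```

Run:
```python
from h import *
for n in("top","side"):
    s=snap(n); save(s,n+"8.png"); W=s["W"]
    rect(W,(565,645,100,200),(140,172),n+" hU"); rect(W,(565,645,-215,-150),(140,172),n+" hL")
o=manip.observe();print(o["position"],o["ft_force"],o["time_s"])
a=cv2.resize(cv2.imread("pics/side8.png")[100:300,240:460],None,fx=3,fy=3); cv2.imwrite("pics/c8.png",a)
```

```text
top hU 207 c [604.1 151. ] size [59.6 13.2] ang 0.5 zmed 165.8
top hL 175 c [ 603.6 -184.1] size [12.3 58.9] ang 89.9 zmed 165.8
side hU 211 c [604.4 147.4] size [17.7 62.8] ang 89.8 zmed 158.1
side hL 225 c [ 602.3 -186.2] size [17.1 62.5] ang 88.2 zmed 159.9
[474.09433788 179.88349016 224.45730563] [-1.10527855  0.34334645  0.24394547] 24.45
```

View pics/c8.png

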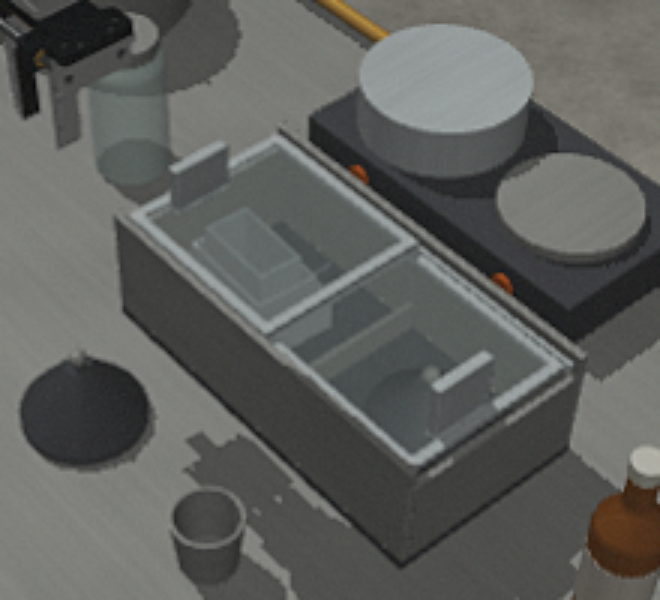

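The upper door is shut (handle at (200,175), y = 151). The lower door is about 5 mm ajar, within its limit. The tins are nested beneath and the arm is clear.

```bash
python3 -c "
from rig import manip; print(manip.finish_job())"
```

```text
the job is handed in; nothing more can be done
None
```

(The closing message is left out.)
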